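Balance the tube mixer and hold its spread retaining clip at the spindle groove

ROBOT

A 7-joint arm with a two-finger parallel gripper is mounted at the origin on a cart in front of the work surface, level with it; the furniture and walls round the work are solid. World frame = base frame: x ahead of the robot, y to its left, z up, the work surface at z = 0. Lengths are in m, angles in rad, forces in N, time in s.
With the tool pointing down it reaches from about 0.425 to 0.925 m from the base axis. Payload 6.8 kg.
Tool frame: the origin (TCP) lies between the finger pads; the fingertips stand finger_overhang ahead of it and the grasp point (between the pads) lies 6 mm ahead of it (finger_overhang is the distance from the TCP to the fingertips, in m); z points along the fingers, y is the line along which they close (so a half turn about z gives the same grasp; the last joint's range is limited). The gripper opens to 85 mm and grips with 20 to 120 N. Pads are 22 mm wide; open, the fingers measure 114 mm over their backs; the gripper's body (76 mm by 85 mm) begins 54 mm behind the grasp point. The pads swing forward as they close: fully open they stand 13 mm farther back than shut.
Start: joints at [1.085, 0.477, 0.022, 1.555, -0.011, 1.109, -0.083], TCP at [0.249, -0.627, 0.256] pointing down, gripper open.
Joint ranges: [-2.96, 2.96], [-0.34, 2.1], [-1.41, 1.46], [0.24, 2.44], [-1.37, 4.51], [0.17, 1.92], [-2.96, 2.96]. Speed limits (rad/s): [2.39, 2.39, 3.14, 3.14, 3.14, 3.14, 3.14].

INTERFACE

Orientations are given as a unit quaternion [w, x, y, z].
In Python, from station import * gives the robot as it stands.
- The arm moves only by the tool drive_tool, never from a script. Its argument "increments" is a list of rows, each an object of numbers: "claw": the finger opening in m, from 0 to 0.0854; "dx", "dy", "dz": the shift along the tool's x, y, z in m; "wx", "wy", "wz": the turn, a rotation vector about the tool's x, y, z in degrees. A call has 1 to 20 rows; each row shifts and turns the commanded pose from where the row before left it, along the tool's axes as they then stand; what a row does not reach is not made up. A row lasts 1/8 s, in which the tool goes at most 62.5 mm and 10.7 degrees, less where a joint would pass 70% of its speed; a pose out of reach is approached as far as the arm can. A call with a gripper value outside its range is refused whole. The fingers move at their own pace and stop on an object; "newtons" is the grip in N (left out, the last holds). Time passes only in rows, so rows that do not move let the fingers close. It gives the time, the measured TCP pose, the force, the opening and the grip force at its end, in the units of the state.
- get_obs(): the state, without advancing time (a new reading comes with each control period).
- read_camera(name): name is "side" or "top" or "wrist"; returns (picture, depth): 400x640x3 uint8, red, green, blue; 400x640 float32, m along the optical axis (not along the pixel's ray), 0 where there is no reading.
- calibration(name): a dict with "intrinsics" (3x3 intrinsics, pixels), "R" (3x3) and "t" (3): a world point X has camera coordinates R X + t; the wrist camera has in their place "mount" (4x4, takes a point from camera to tool coordinates, whose origin is the TCP and whose axes are the flange's). Camera axes: x right, y down, z forward; pixel columns grow to the right and rows downward; lengths in m; the calibration is good to about 2 mm. A picture is of the moment at which its call begins: read the wrist's pose just before it. calibration takes no time and is no camera call.
- hand_in(): hands the job in; it is judged then, once.
The state is a dict: "t": time; "q": joint angles; "joint_vel": joint speeds; "joint_torque": joint torques, N m; "eef_pos": TCP position; "tool_rot": TCP orientation; "contact_force": force on the tool from outside, world axes, zero at the start; "torque": the same for the moment, N m; "gripper_width": opening from 0.0 (shut) to 1.0 (fully open); "grasp_force": force on a finger pad.
Only numpy, scipy, OpenCV 4.12 (cv2) and the standard library are available. Lean on these libraries where they do the work, as an engineer would, in place of code of your own. Each camera call takes 0.05 s, during which the arm holds its last target. There are 200 camera calls.

TASK

The tube mixer has to run balanced: first put the spare sample tube from the small grey rack into the mixer's one empty cup, leaving the other three tubes in theirs, and let go of it. Then take the clip pliers off their stand by the two orange handles, squeeze the handles right together so that the brass wire clip at the tips is fully spread, and lower the spread clip over the head of the mixer's spindle to the groove without forcing it. Finish while holding it there: the pliers upright in the gripper and kept squeezed, the clip fully spread, centred on the spindle and half-way up the groove, touching neither spindle nor hub; do not let go.

Things in the scene. Friction and masses are not known exactly. Their poses are not given: they have to be found in the camera images.
- rotor: tube mixer, fixed, turned to any angle: white round housing 144 mm across, 12 mm high; four blue cups on spokes, their centres 50 mm from the axis along this frame's x, y, -x, -y; upright hub and steel spindle in the middle. Origin on the axis at worktop level, z up. Cups: 34 mm across the rim, rim 46 mm above the worktop, bore 18 mm widening to 24 mm at the rim. Three hold a tube, one is empty
- cup0 (a point): centre of the inner floor of the mixer's cup number 0, 16 mm above the worktop (30 mm below the cup's rim)
- cup1 (a point): centre of the inner floor of the mixer's cup number 1, 16 mm above the worktop (30 mm below the cup's rim)
- cup2 (a point): centre of the inner floor of the mixer's cup number 2, 16 mm above the worktop (30 mm below the cup's rim)
- cup3 (a point): centre of the inner floor of the mixer's cup number 3, 16 mm above the worktop (30 mm below the cup's rim)
- groove (a point): centre of the spindle's groove, on the spindle axis, 101 mm above the worktop, z up. The groove is a neck 12 mm thick and 16 mm tall between the hub (32 mm across, its top 8 mm below this point) and the spindle's head (18 mm across, from 8 to 20 mm above this point, bevelled at the top)
- red_tube (a point): sample tube with a red cap, 92 mm tall: body 16 mm in diameter, cap (top 20 mm) 19 mm in diameter, 12 g, lifted by the cap; this point is at its centre, 46 mm above its foot (36 mm below the middle of the cap), z along the tube. Stands in a mixer cup or, one of the four, in the rack as the spare; its foot is then 16 mm above the worktop
- green_tube (a point): sample tube with a green cap, 92 mm tall: body 16 mm in diameter, cap (top 20 mm) 19 mm in diameter, 12 g, lifted by the cap; this point is at its centre, 46 mm above its foot (36 mm below the middle of the cap), z along the tube. Stands in a mixer cup or, one of the four, in the rack as the spare; its foot is then 16 mm above the worktop
- yellow_tube (a point): sample tube with a yellow cap, 92 mm tall: body 16 mm in diameter, cap (top 20 mm) 19 mm in diameter, 12 g, lifted by the cap; this point is at its centre, 46 mm above its foot (36 mm below the middle of the cap), z along the tube. Stands in a mixer cup or, one of the four, in the rack as the spare; its foot is then 16 mm above the worktop
- blue_tube (a point): sample tube with a blue cap, 92 mm tall: body 16 mm in diameter, cap (top 20 mm) 19 mm in diameter, 12 g, lifted by the cap; this point is at its centre, 46 mm above its foot (36 mm below the middle of the cap), z along the tube. Stands in a mixer cup or, one of the four, in the rack as the spare; its foot is then 16 mm above the worktop
- rack: small grey tube rack, a block 44 x 104 x 46 mm, fixed, origin at the centre of its underside; three upright holes 18.5 mm in diameter and 30 mm deep in a row along its y, 32 mm apart; the spare tube stands in the middle one, the outer two are empty
- stand: dark steel stand of the pliers, fixed, 74 x 84 mm foot, two posts at y = +-26 mm of its frame, tops with lips 94 mm above the worktop; origin at the centre of its underside. The pliers' crossbar lies loosely across the two posts between the lips; lift it straight up
- pliers: clip pliers, 0.14 kg, tips down in the stand: steel crossbar 24x60x10 mm along y, two jaws pivoted on it. Origin at the crossbar's centre, 93 mm above the worktop in the stand; z up to the handles, x the squeezing and spreading direction. Orange handle plates 16 mm wide, 21 to 65 mm above the origin; width over both at mid-height 44 mm at rest (top 50), 32 mm at the stop, reached with about 6 N against a spring
- handles (a point): point of the pliers half-way between and half-way up the orange handles, 43 mm above the pliers' origin and 113 mm above the clip; squeeze along the pliers' x
- clip (a point): centre of the brass wire clip at the pliers' tips, 70 mm below the pliers' origin, axes as the pliers. The clip is two arcs of 5 mm round wire, inner diameter 13 mm when shut, so it does not pass the 18 mm head; fully spread each half has moved about 10 mm outwards along x and it clears the head by about 5 mm all round
- jaw_right (a joint): angle of each jaw of the pliers (both move alike), 0 = clip shut, handles apart (rest); 0.14 rad = handles squeezed to their stop, clip fully spread
There are look-alikes about, which are no part of the job. What is shaped like the pliers but green is not meant.

How it is judged:
On the way, in this order (a step that is already met when the one before it is completed fails the run):
1. all four tubes stand in the mixer's four cups and none is held (horizontal distance between each of red_tube, green_tube, yellow_tube, blue_tube and rotor below 0.057 m and height (world z) of each of red_tube, green_tube, yellow_tube, blue_tube below 0.068 m and angle between each of red_tube, green_tube, yellow_tube, blue_tube's own z axis and vertical below 0.15 rad and contact force between the fingers and tube_red below 0.2 N and contact force between the fingers and tube_green below 0.2 N and contact force between the fingers and tube_yellow below 0.2 N and contact force between the fingers and tube_blue below 0.2 N), for 0.2 s.
2. the clip is held spread above the spindle's head, over its axis (horizontal distance between clip and groove below 0.012 m and z of clip in the frame of groove above 0.022 m and value of joint jaw_right above 0.11 rad and contact force between the fingers and pliers above 2 N), for 0.1 s.
At the end, for the whole second after the job is handed in: All four tubes stand upright on the cup floors, three within 25 mm of where they began. Pliers gripped (over 2 N), still, upright within 0.12 rad, jaw over 0.11 rad, clip centre within 5 mm of the spindle axis and of mid-groove height, touching the mixer with under 0.5 N (horizontal distance between each of red_tube, green_tube, yellow_tube, blue_tube and rotor below 0.057 m and height (world z) of each of red_tube, green_tube, yellow_tube, blue_tube below 0.068 m and angle between each of red_tube, green_tube, yellow_tube, blue_tube's own z axis and vertical below 0.15 rad and distance of any of green_tube, red_tube from where it was at the start of the episode below 0.025 m and distance of any of yellow_tube, red_tube from where it was at the start of the episode below 0.025 m and distance of any of yellow_tube, green_tube from where it was at the start of the episode below 0.025 m and distance of any of blue_tube, red_tube from where it was at the start of the episode below 0.025 m and distance of any of blue_tube, green_tube from where it was at the start of the episode below 0.025 m and distance of any of blue_tube, yellow_tube from where it was at the start of the episode below 0.025 m and horizontal distance between clip and groove below 0.005 m and z of clip in the frame of groove between -0.005 and 0.005 m and angle between clip's own z axis and vertical below 0.12 rad and value of joint jaw_right above 0.11 rad and contact force between the fingers and pliers above 2 N and contact force between pliers and rotor below 0.5 N and linear speed of pliers below 0.03 m/s); the arm keeps its last pose, push and grip.
It fails at once if the clip or pliers are pressed against the mixer with more than 12 N (contact force between pliers and rotor above 12 N).
It also fails if it takes over 53 s, if anything falls off the work surface, if the arm or the gripper's body presses on something with over 40 N, if the wrist force passes 120 N, or if a joint passes its speed limit or range.

## Working session

There is one attempt and no reset: what is moved stays moved. The work goes in short steps, Python scripts to look and compute and a tool call to move; the robot and the scene stay as the last step left them, time stands still between calls to the robot, and variables do not carry over. Pictures are saved under pics/ and viewed, at most 10 in all, crops included, and the job is handed in when it is done.

Besides the shell and the picture viewer there is one more tool, called after "Request:" by a JSON object that holds its "method" and its "body", one argument or row to a line. drive_tool: Moves the arm, as the interface text tells. Its arguments: {"type":"object","properties":{"increments":{"type":"array","items":{"type":"object","properties":{"claw":{"type":"number"},"dx":{"type":"number"},"dy":{"type":"number"},"dz":{"type":"number"},"wx":{"type":"number"},"wy":{"type":"number"},"wz":{"type":"number"}}}},"newtons":{"type":"number"}},"required":["increments"]}

```bash
mkdir -p pics
python3 - <<'E'
from station import *
import cv2,numpy as np
o=get_obs();print({k:np.round(v,3).tolist() for k,v in o.items()})
for n in ("side","top"):
    p,d=read_camera(n);cv2.imwrite(f"pics/{n}0.png",p[:,:,::-1]);np.savez(f"{n}0.npz",p=p,d=d)
    c=calibration(n);print(n,c)
print(calibration("wrist"))
E
ls
```

```text
{'t': 0.0, 'q': [1.085, 0.478, 0.022, 1.556, -0.011, 1.109, -0.083], 'joint_vel': [0.0, -0.001, 0.001, 0.001, 0.001, -0.001, -0.0], 'joint_torque': [-0.0, -59.644, 1.608, -28.119, 0.013, 0.009, 0.0], 'eef_pos': [0.249, -0.627, 0.255], 'tool_rot': [-0.001, 0.982, 0.188, -0.0], 'contact_force': [0.597, 0.4, -0.194], 'torque': [0.021, 0.066, -0.031], 'grasp_force': 0.0, 'gripper_width': 1.001}
side {'intrinsics': array([[401.26871944,   0.        , 328.92252368],
       [  0.        , 401.26871944, 200.22261334],
       [  0.        ,   0.        ,   1.        ]]), 'R': array([[-0.99856813,  0.05268343, -0.009281  ],
       [ 0.03448316,  0.50128646, -0.86459401],
       [-0.04089734, -0.86367606, -0.50238538]]), 't': array([0.54451648, 0.06402339, 1.18908854])}
top {'intrinsics': array([[413.23855454,   0.        , 321.23718048],
       [  0.        , 413.23855454, 201.27706295],
       [  0.        ,   0.        ,   1.        ]]), 'R': array([[ 0.02103846, -0.99954166,  0.02176823],
       [-0.99715928, -0.02255342, -0.071866  ],
       [ 0.07232401, -0.02019444, -0.99717673]]), 't': array([0.03074757, 0.52460216, 0.95210389])}
{'intrinsics': array([[304.29202926,   0.        , 319.6895142 ],
       [  0.        , 304.29202926, 201.11738757],
       [  0.        ,   0.        ,   1.        ]]), 'mount': array([[-1.13180156e-03, -9.56862507e-01, -2.90538917e-01,
         7.39408304e-02],
       [ 9.99999098e-01, -1.29317989e-03,  3.63444620e-04,
         4.57984543e-04],
       [-7.23485614e-04, -2.90538243e-01,  9.56863107e-01,
        -1.19207401e-01],
       [ 0.00000000e+00,  0.00000000e+00,  0.00000000e+00,
         1.00000000e+00]])}
pics
side0.npz
top0.npz
```

View pics/side0.png

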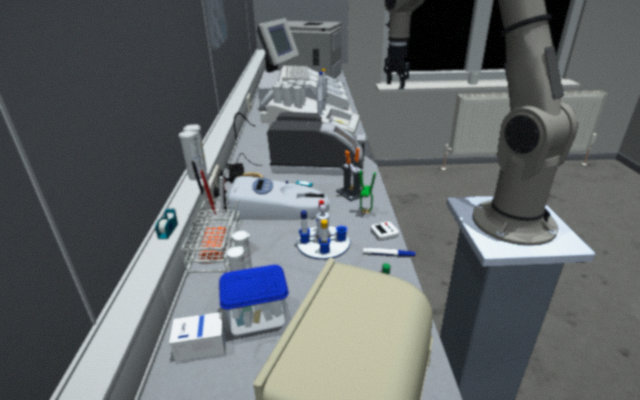

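View pics/top0.png

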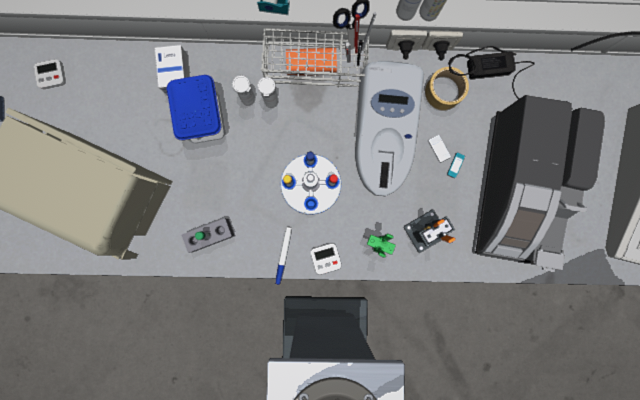

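Side: the mixer is at (323,240), the empty cup at (341,233), orange pliers at (352,160) and the green look-alike at (367,190). Top: the mixer is at (311,181) with its empty cup at (311,203), the rack and green-capped spare at (208,235), and the pliers at (435,231).
Candidates: pliers are the orange ones (435,231), not the green ones (380,243). The spare is the green cap in the rack (200,236); the other tubes are blue (310,159), yellow (288,180) and red (334,180).

```bash
cat > h.py <<'E'
import numpy as np,cv2
from station import *
from scipy.spatial.transform import Rotation as Ro
def tool():
    o=get_obs();return np.array(o["eef_pos"]),Ro.from_quat(np.roll(o["tool_rot"],-1)).as_matrix()
def ray(n,uv,pose=None):
    c=calibration(n);r=np.linalg.inv(c["intrinsics"])@[uv[0],uv[1],1]
    if n=="wrist":
        p,R=pose;M=c["mount"];return p+R@M[:3,3],R@M[:3,:3]@r
    return -c["R"].T@c["t"],c["R"].T@r
def plane(n,uv,z,pose=None):
    o,d=ray(n,uv,pose);return o+d*(z-o[2])/d[2]
def blobs(p,lo,hi,roi=None,amin=10):
    m=cv2.inRange(cv2.cvtColor(p,cv2.COLOR_RGB2HSV),np.array(lo),np.array(hi))
    if roi: k=np.zeros_like(m);x0,y0,x1,y1=roi;k[y0:y1,x0:x1]=255;m&=k
    n,l,s,c=cv2.connectedComponentsWithStats(m)
    return [(c[i].round(1),s[i].tolist(),l==i) for i in range(1,n) if s[i,4]>=amin]
def cloud(n,d,mask,pose=None):
    v,u=np.nonzero(mask&(d>0));out=[]
    for a,b in zip(u,v):
        o,r=ray(n,(a,b),pose);out.append(o+r*d[b,a])
    return np.array(out)
E
python3 - <<'E'
from h import *
f=np.load("top0.npz");p,d=f["p"],f["d"]
for nm,lo,hi,roi,z in [("green",(45,80,40),(80,255,255),(180,210,400,260),.108),("red",(0,120,80),(8,255,255),(270,140,350,220),.108),("yellow",(18,120,80),(35,255,255),(270,140,350,220),.108),("blue",(105,120,50),(125,255,255),(270,140,350,220),.046),("orange",(3,130,100),(20,255,255),(400,200,470,260),.158),
 ("housing",(0,0,170),(180,40,255),(275,145,348,220),.012)]:
    for c,s,m in blobs(p,lo,hi,roi):
        q=cloud("top",d,m);print(nm,c,s,plane("top",c,z).round(3),"depth med",np.median(q,0).round(3),"zmax",q[:,2].max().round(3))
# rack
dd=d.copy();roi=np.zeros(d.shape,bool);roi[205:262,175:245]=1
P=cloud("top",d,roi);P=P[(P[:,2]>.038)&(P[:,2]<.054)]
print("rack",len(P),cv2.minAreaRect((P[:,:2]*1000).astype(np.float32)))
roi=np.zeros(d.shape,bool);roi[195:262,400:465]=1
P=cloud("top",d,roi)
for a,b in((.085,.105),(.006,.02),(.14,.17)):
    Q=P[(P[:,2]>a)&(P[:,2]<b)];print("pl",a,len(Q),Q.mean(0).round(3),cv2.minAreaRect((Q[:,:2]*1000).astype(np.float32)))
a=cv2.resize(p[190:265,170:250],None,fx=5,fy=5,interpolation=2);b=cv2.resize(p[190:265,395:475],None,fx=5,fy=5,interpolation=2)
cv2.imwrite("pics/c1.png",np.hstack([a,b])[:,:,::-1])
E
```

```text
green [199.4 235.4] [195, 232, 10, 8, 66] [0.439 0.299 0.108] depth med [0.44  0.299 0.107] zmax 0.112
green [381.2 244.1] [367, 234, 29, 23, 409] [ 0.429 -0.085  0.108] depth med [ 0.428 -0.089  0.078] zmax 0.14
red [333.  178.3] [330, 175, 7, 8, 45] [0.567 0.02  0.108] depth med [0.568 0.02  0.107] zmax 0.11
yellow [287.1 179. ] [283, 175, 9, 9, 54] [0.563 0.118 0.108] depth med [0.563 0.118 0.107] zmax 0.11
blue [309.9 159. ] [304, 152, 13, 15, 123] [0.619 0.071 0.046] depth med [0.614 0.07  0.048] zmax 0.111
blue [289.6 183.4] [282, 176, 14, 13, 67] [0.561 0.116 0.046] depth med [0.561 0.112 0.045] zmax 0.05
blue [331. 183.] [326, 176, 13, 13, 62] [0.564 0.021 0.046] depth med [0.564 0.025 0.045] zmax 0.048
blue [310.6 203.1] [304, 197, 14, 13, 140] [0.517 0.067 0.046] depth med [0.518 0.066 0.042] zmax 0.048
orange [439.3 222.2] [435, 219, 9, 8, 29] [ 0.477 -0.194  0.158] depth med [ 0.477 -0.195  0.155] zmax 0.161
orange [450.9 239.6] [448, 237, 7, 6, 25] [ 0.442 -0.217  0.158] depth med [ 0.442 -0.218  0.156] zmax 0.16Traceback (most recent call last):
  File "<stdin>", line 6, in <module>
  File "h.py", line 21, in cloud
    o,r=ray(n,(a,b),pose);out.append(o+r*d[b,a])
        ~~~^^^^^^^^^^^^^^
  File "h.py", line 7, in ray
    c=calibration(n);r=np.linalg.inv(c["intrinsics"])@[uv[0],uv[1],1]
ValueError: time passes only in moves, steps and waits
```

```bash
python3 - <<'E'
s=open("h.py").read()
s=s.replace("def ray(","from functools import lru_cache\n@lru_cache(None)\ndef cal(n): return calibration(n)\ndef ray(").replace("c=calibration(n)","c=cal(n)")
open("h.py","w").write(s)
E
python3 - <<'E'
from h import *
import station;print([k for k in dir(station) if not k.startswith("__")], getattr(station,"finger_overhang",None))
f=np.load("top0.npz");p,d=f["p"],f["d"]
roi=np.zeros(d.shape,bool);roi[205:262,175:245]=1
P=cloud("top",d,roi);P=P[(P[:,2]>.038)&(P[:,2]<.054)]
print("rack",len(P),cv2.minAreaRect((P[:,:2]*1000).astype(np.float32)))
roi=np.zeros(d.shape,bool);roi[195:262,400:465]=1
P=cloud("top",d,roi)
for a,b in((.08,.105),(.003,.02),(.13,.17)):
    Q=P[(P[:,2]>a)&(P[:,2]<b)];print("pl",a,len(Q),Q.mean(0).round(3),cv2.minAreaRect((Q[:,:2]*1000).astype(np.float32)))
roi=np.zeros(d.shape,bool);roi[145:220,275:348]=1
P=cloud("top",d,roi);Q=P[(P[:,2]>.112)];print("head",len(Q),Q.mean(0).round(3))
Q=P[(P[:,2]>.005)&(P[:,2]<.02)];print("housing",cv2.minEnclosingCircle((Q[:,:2]*1000).astype(np.float32)))
a=cv2.resize(p[190:265,170:250],None,fx=5,fy=5,interpolation=2);b=cv2.resize(p[190:265,395:475],None,fx=5,fy=5,interpolation=2)
cv2.imwrite("pics/c1.png",np.hstack([a,b])[:,:,::-1])
E
```

```text
['PlanningError', 'calibration', 'finger_overhang', 'get_obs', 'hand_in', 'read_camera'] 0.025
rack 733 ((439.0347900390625, 301.1449279785156), (44.26653289794922, 105.1056900024414), 22.3297119140625)
pl 0.08 451 [ 0.458 -0.206  0.095] ((460.2673034667969, -208.5435791015625), (37.74685287475586, 72.88960266113281), 30.29831314086914)
pl 0.003 706 [ 0.464 -0.203  0.007] ((467.59954833984375, -223.23876953125), (158.28018188476562, 152.11935424804688), 0.3417317569255829)
pl 0.13 97 [ 0.455 -0.209  0.149] ((459.4737548828125, -208.1208953857422), (48.63133239746094, 15.254390716552734), 30.825645446777344)
head 55 [0.566 0.068 0.119]
housing ((557.8277587890625, 76.41331481933594), 83.9661865234375)
```

View pics/c1.png

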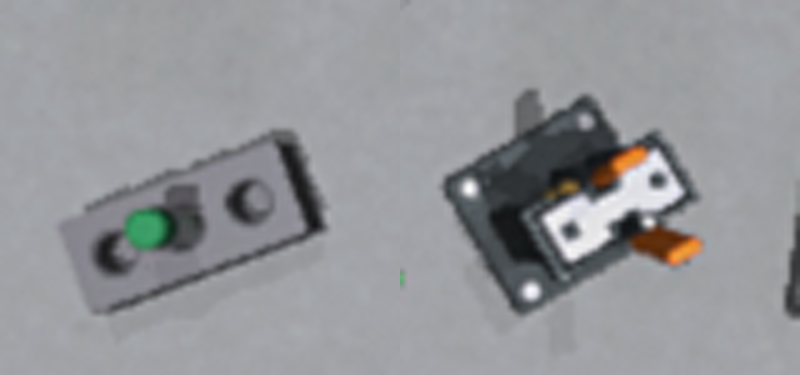

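Run:
```python
from h import *
f=np.load("top0.npz");p,d=f["p"],f["d"]
roi=np.zeros(d.shape,bool);roi[90:290,0:230]=1
P=cloud("top",d,roi);Q=P[(P[:,2]>.12)];r=np.hypot(Q[:,0]-.439,Q[:,1]-.3);i=r.argmin();print("cream nearest",r.min(),Q[i],Q[:,2].max())
roi[:]=0;roi[90:270,465:560]=1
P=cloud("top",d,roi);Q=P[(P[:,2]>.1)];print("analyser",Q.min(0),Q.max(0),[(y,Q[abs(Q[:,1]-y)<.02][:,0].min().round(3)) for y in(-.32,-.4,-.45)])
```

```text
cream nearest 0.1332308748897262 [0.48949164 0.42329258 0.12377357] 0.21452492400662615
analyser [ 0.38276547 -0.47228572  0.10000503] [ 0.74273346 -0.31850044  0.18103995] [(-0.32, np.float64(0.432)), (-0.4, np.float64(0.391)), (-0.45, np.float64(0.383))]
```

Request:
{"method": "drive_tool", "body": {
  "increments": [
    {"wz":7.23,"claw":0.0854},
    {"wz":7.23},
    {"wz":7.23},
    {"dx":0.0191,"dy":-0.0527,"dz":-0.0045},
    {"dx":0.0191,"dy":-0.0527,"dz":-0.0045},
    {"dx":0.0191,"dy":-0.0527,"dz":-0.0045},
    {"dx":0.0191,"dy":-0.0527,"dz":-0.0045},
    {"dx":0.0191,"dy":-0.0527,"dz":-0.0045},
    {"dx":0.0191,"dy":-0.0527,"dz":-0.0045},
    {"dx":0.0191,"dy":-0.0527,"dz":-0.0045},
    {"dx":0.0191,"dy":-0.0527,"dz":-0.0045},
    {"dx":0.0191,"dy":-0.0527,"dz":-0.0045},
    {"dx":0.0191,"dy":-0.0527,"dz":-0.0045},
    {"dy":-0.05},
    {"dy":-0.05},
    {"dy":-0.05},
    {"dy":-0.05},
    {"dy":-0.05},
    {"dy":-0.05},
    {"dy":-0.05}
  ]
}}

```text
schema error: expected keys claw, dx, dy, dz, wx, wy, wz
```

Request:
{"method": "drive_tool", "body": {
  "increments": [
    {"claw":0.0854,"dx":0,"dy":0,"dz":0,"wx":0,"wy":0,"wz":7.23},
    {"claw":0.0854,"dx":0,"dy":0,"dz":0,"wx":0,"wy":0,"wz":7.23},
    {"claw":0.0854,"dx":0,"dy":0,"dz":0,"wx":0,"wy":0,"wz":7.23},
    {"claw":0.0854,"dx":0.0191,"dy":-0.0527,"dz":-0.0045,"wx":0,"wy":0,"wz":0},
    {"claw":0.0854,"dx":0.0191,"dy":-0.0527,"dz":-0.0045,"wx":0,"wy":0,"wz":0},
    {"claw":0.0854,"dx":0.0191,"dy":-0.0527,"dz":-0.0045,"wx":0,"wy":0,"wz":0},
    {"claw":0.0854,"dx":0.0191,"dy":-0.0527,"dz":-0.0045,"wx":0,"wy":0,"wz":0},
    {"claw":0.0854,"dx":0.0191,"dy":-0.0527,"dz":-0.0045,"wx":0,"wy":0,"wz":0},
    {"claw":0.0854,"dx":0.0191,"dy":-0.0527,"dz":-0.0045,"wx":0,"wy":0,"wz":0},
    {"claw":0.0854,"dx":0.0191,"dy":-0.0527,"dz":-0.0045,"wx":0,"wy":0,"wz":0},
    {"claw":0.0854,"dx":0.0191,"dy":-0.0527,"dz":-0.0045,"wx":0,"wy":0,"wz":0},
    {"claw":0.0854,"dx":0.0191,"dy":-0.0527,"dz":-0.0045,"wx":0,"wy":0,"wz":0},
    {"claw":0.0854,"dx":0.0191,"dy":-0.0527,"dz":-0.0045,"wx":0,"wy":0,"wz":0}
  ]
}}

```text
t: 1.72
eef_pos: [0.4405, -0.0988, 0.3014]
tool_rot: [0.0, 1.0, -0.0, 0.0]
contact_force: [0.9, -0.3, 0.3]
gripper_width: 1.0
grasp_force: 0.0
```

Request:
{"method": "drive_tool", "body": {
  "increments": [
    {"claw":0.05,"dx":0,"dy":-0.05,"dz":0,"wx":0,"wy":0,"wz":0},
    {"claw":0.05,"dx":0,"dy":-0.05,"dz":0,"wx":0,"wy":0,"wz":0},
    {"claw":0.05,"dx":0,"dy":-0.05,"dz":0,"wx":0,"wy":0,"wz":0},
    {"claw":0.05,"dx":0,"dy":-0.05,"dz":0,"wx":0,"wy":0,"wz":0},
    {"claw":0.05,"dx":0,"dy":-0.05,"dz":0,"wx":0,"wy":0,"wz":0},
    {"claw":0.05,"dx":0,"dy":-0.05,"dz":0,"wx":0,"wy":0,"wz":0},
    {"claw":0.05,"dx":0,"dy":-0.05,"dz":0,"wx":0,"wy":0,"wz":0},
    {"claw":0.05,"dx":0,"dy":-0.05,"dz":0.03,"wx":0,"wy":0,"wz":0},
    {"claw":0.05,"dx":0,"dy":0,"dz":0.04,"wx":0,"wy":0,"wz":0},
    {"claw":0.05,"dx":0,"dy":0,"dz":0,"wx":0,"wy":0,"wz":0}
  ]
}}

```text
t: 2.98
eef_pos: [0.4389, 0.2981, 0.2284]
tool_rot: [0.002, 1.0, 0.0, -0.003]
contact_force: [-0.4, -0.8, 0.1]
gripper_width: 0.585
grasp_force: 0.0
```

Run:
```python
from h import *
T=tool();p,d=read_camera("wrist");cv2.imwrite("pics/w1.png",p[:,:,::-1])
print(T[0].round(4),get_obs()["gripper_width"])
for c,s,m in blobs(p,(45,80,40),(85,255,255),None,100):
    q=cloud("wrist",d,m,T);t=q[q[:,2]>q[:,2].max()-.004]
    print(c,s,plane("wrist",c,.1,T).round(4),q.mean(0).round(4),"top",t.mean(0).round(4),len(t),(t.max(0)-t.min(0)).round(3))
```

```text
[0.4389 0.2981 0.2284] 0.5856333533514535
[314.5 199.1] [304, 187, 22, 25, 437] [0.4389 0.3015 0.1   ] [0.4411 0.3013 0.1073] top [0.4396 0.3015 0.1094] 333 [0.016 0.017 0.004]
```

View pics/w1.png

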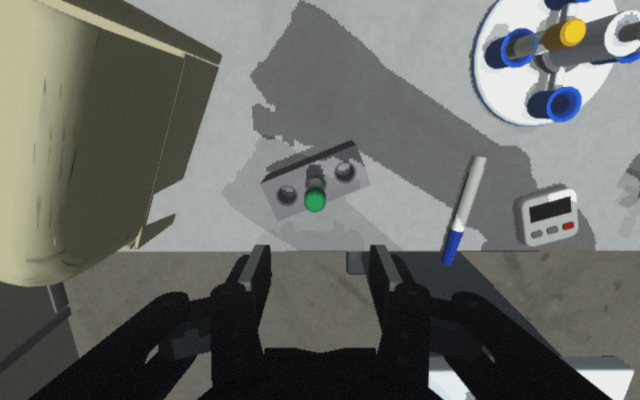

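Request:
{"method": "drive_tool", "body": {
  "newtons": 20,
  "increments": [
    {"claw":0.05,"dx":0.0005,"dy":-0.0035,"dz":0.03,"wx":0,"wy":0,"wz":0},
    {"claw":0.05,"dx":0,"dy":0,"dz":0.04,"wx":0,"wy":0,"wz":0},
    {"claw":0.05,"dx":0,"dy":0,"dz":0.035,"wx":0,"wy":0,"wz":0},
    {"claw":0.05,"dx":0,"dy":0,"dz":0.0194,"wx":0,"wy":0,"wz":0},
    {"claw":0.05,"dx":0,"dy":0,"dz":0,"wx":0,"wy":0,"wz":0},
    {"claw":0.01,"dx":0,"dy":0,"dz":0,"wx":0,"wy":0,"wz":0},
    {"claw":0.01,"dx":0,"dy":0,"dz":0,"wx":0,"wy":0,"wz":0},
    {"claw":0.01,"dx":0,"dy":0,"dz":0,"wx":0,"wy":0,"wz":0},
    {"claw":0.01,"dx":0,"dy":0,"dz":0,"wx":0,"wy":0,"wz":0},
    {"claw":0.01,"dx":0,"dy":0,"dz":0,"wx":0,"wy":0,"wz":0}
  ]
}}

```text
t: 4.28
eef_pos: [0.4422, 0.3036, 0.1084]
tool_rot: [-0.001, 1.0, -0.0, 0.001]
contact_force: [0.1, -0.5, 7.0]
gripper_width: 0.206
grasp_force: 20.2
```

Request:
{"method": "drive_tool", "body": {
  "increments": [
    {"claw":0.01,"dx":0,"dy":0,"dz":-0.02,"wx":0,"wy":0,"wz":0},
    {"claw":0.01,"dx":0,"dy":0,"dz":-0.03,"wx":0,"wy":0,"wz":0},
    {"claw":0.01,"dx":0,"dy":0,"dz":-0.03,"wx":0,"wy":0,"wz":0},
    {"claw":0.01,"dx":0,"dy":0,"dz":0,"wx":0,"wy":0,"wz":0},
    {"claw":0.01,"dx":0,"dy":0,"dz":0,"wx":0,"wy":0,"wz":0}
  ]
}}

```text
t: 4.9
eef_pos: [0.441, 0.3026, 0.1866]
tool_rot: [0.0, 1.0, -0.0, -0.0]
contact_force: [-0.6, 0.1, -0.7]
gripper_width: 0.209
grasp_force: 19.6
```

Run:
```python
from h import *
o=get_obs();print(o["eef_pos"],o["tool_rot"],o["contact_force"],o["gripper_width"])
T=tool();p,d=read_camera("wrist")
for c,s,m in blobs(p,(45,80,40),(85,255,255),None,40):
    q=cloud("wrist",d,m,T);print(c,s,q.mean(0).round(4),q.max(0).round(4))
# empty cup rim: blue in view
for c,s,m in blobs(p,(105,120,40),(125,255,255),None,60):
    e=plane("wrist",c,.046,T);print("blue",c,s,e.round(4))
P,D=read_camera("side");cv2.imwrite("pics/s1.png",cv2.resize(P[130:290,240:440],None,fx=3,fy=3)[:,:,::-1])
```

```text
[0.441038   0.3025985  0.18662438] [ 2.13744929e-04  9.99999883e-01 -4.31752581e-04 -4.37465030e-05] [-0.61412179  0.07799686 -0.72516296] 0.20876161609721317
[319.8 279. ] [300, 253, 40, 52, 1658] [0.4414 0.3021 0.184 ] [0.4476 0.3111 0.1896]
blue [549.9  44.2] [518, 19, 59, 47, 883] [0.5625 0.124  0.046 ]
blue [501.4  59.3] [499, 31, 7, 58, 69] [0.5519 0.1596 0.046 ]
blue [600.3 106.6] [564, 87, 66, 41, 1816] [0.5164 0.0728 0.046 ]
blue [471.7 267. ] [461, 247, 25, 41, 530] [0.3702 0.1568 0.046 ]
```

View pics/s1.png

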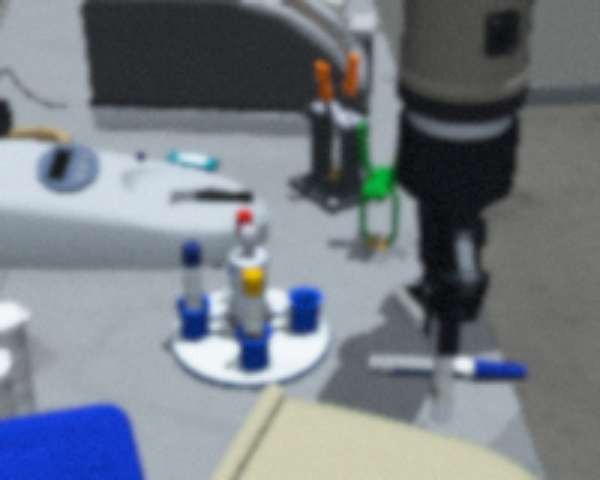

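Request:
{"method": "drive_tool", "body": {
  "increments": [
    {"claw":0.01,"dx":0.014,"dy":0.05,"dz":0,"wx":0,"wy":0,"wz":0},
    {"claw":0.01,"dx":0.015,"dy":0.05,"dz":0,"wx":0,"wy":0,"wz":0},
    {"claw":0.01,"dx":0.015,"dy":0.05,"dz":0,"wx":0,"wy":0,"wz":0},
    {"claw":0.01,"dx":0.015,"dy":0.05,"dz":0,"wx":0,"wy":0,"wz":0},
    {"claw":0.01,"dx":0,"dy":0,"dz":0,"wx":0,"wy":0,"wz":0},
    {"claw":0.01,"dx":0,"dy":0,"dz":0,"wx":0,"wy":0,"wz":0}
  ]
}}

```text
t: 5.75
eef_pos: [0.4996, 0.1032, 0.1863]
tool_rot: [-0.0, 1.0, -0.0, -0.001]
contact_force: [-0.4, 0.4, -1.3]
gripper_width: 0.205
grasp_force: 19.7
```

Run:
```python
from h import *
o=get_obs();print(o["eef_pos"],o["tool_rot"])
T=tool();p,d=read_camera("wrist");cv2.imwrite("pics/w2.png",p[:,:,::-1])
for c,s,m in blobs(p,(45,80,40),(85,255,255),None,40):
    q=cloud("wrist",d,m,T);print(c,s,q.mean(0).round(4),q.max(0).round(4))
for c,s,m in blobs(p,(105,120,40),(125,255,255),None,100):
    q=cloud("wrist",d,m,T);r=q[(q[:,2]>.042)&(q[:,2]<.05)]
    if len(r)>20:
        A=np.c_[2*r[:,:2],np.ones(len(r))];x=np.linalg.lstsq(A,(r[:,:2]**2).sum(1),rcond=None)[0]
        print("blue",c,s,len(r),"fit",x[:2].round(4),np.sqrt(x[2]+x[0]**2+x[1]**2).round(4),cv2.minEnclosingCircle((r[:,:2]*1000).astype(np.float32)))
roi=d>0
q=cloud("wrist",d,roi,T);h=q[(q[:,2]>.112)&(q[:,2]<.125)&(np.hypot(q[:,0]-.566,q[:,1]-.068)<.02)];print("head",h.mean(0) if len(h) else 0,len(h))
```

```text
[0.49959669 0.10321243 0.18629136] [-1.59520883e-04  9.99999681e-01 -4.60245817e-04 -6.32356628e-04]
[556.8 296.9] [491, 239, 149, 128, 4115] [ 0.4296 -0.086   0.0925] [ 0.4526 -0.0575  0.1408]
[319.8 280.5] [301, 253, 38, 52, 1476] [0.4997 0.1027 0.1845] [0.506  0.1112 0.1893]
blue [365.3  43.5] [340, 16, 49, 58, 1380] 623 fit [0.6157 0.0712] 0.0132 ((615.8495483398438, 71.02015686035156), 16.20081329345703)
blue [416.6 114.6] [400, 96, 39, 40, 637] 565 fit [0.568  0.0196] 0.0133 ((567.6812744140625, 19.5740966796875), 16.358257293701172)
blue [306.  116.1] [282, 101, 38, 40, 507] 473 fit [0.5641 0.1192] 0.0135 ((564.3661499023438, 118.85273742675781), 15.911420822143555)
blue [360.3 177.1] [343, 159, 37, 37, 1089] 692 fit [0.5164 0.0673] 0.0132 ((516.1754760742188, 67.15764617919922), 16.13027000427246)
head [0.56620369 0.07000744 0.12102353] 740
```

View pics/w2.png

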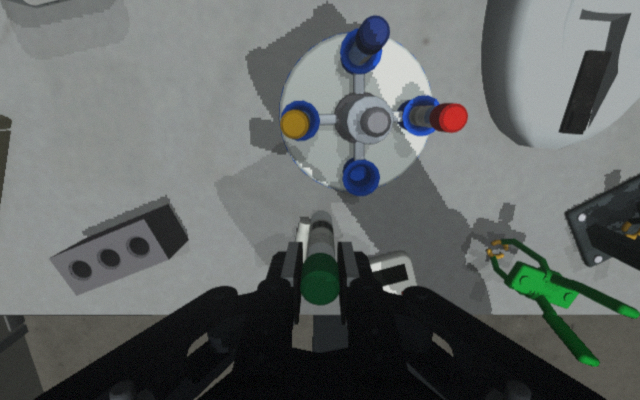

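Request:
{"method": "drive_tool", "body": {
  "increments": [
    {"claw":0.01,"dx":0.0085,"dy":0.018,"dz":0,"wx":0,"wy":0,"wz":0},
    {"claw":0.01,"dx":0.0085,"dy":0.018,"dz":0,"wx":0,"wy":0,"wz":0},
    {"claw":0.01,"dx":0,"dy":0,"dz":0.02,"wx":0,"wy":0,"wz":0},
    {"claw":0.01,"dx":0,"dy":0,"dz":0.02,"wx":0,"wy":0,"wz":0},
    {"claw":0.01,"dx":0,"dy":0,"dz":0.01,"wx":0,"wy":0,"wz":0},
    {"claw":0.01,"dx":0,"dy":0,"dz":0,"wx":0,"wy":0,"wz":0}
  ]
}}

```text
t: 6.55
eef_pos: [0.5167, 0.0679, 0.1365]
tool_rot: [-0.0, 1.0, 0.001, -0.001]
contact_force: [-0.1, 0.3, -0.0]
gripper_width: 0.203
grasp_force: 19.7
```

Run:
```python
from h import *
T=tool();p,d=read_camera("wrist")
for c,s,m in blobs(p,(45,80,40),(85,255,255),(280,230,360,330),40):
    q=cloud("wrist",d,m,T);print(T[0],c,s,q.mean(0).round(4),q.max(0).round(4))
```

```text
[0.51665426 0.06794145 0.13647405] [319.9 281.3] [301, 253, 38, 52, 1428] [0.5165 0.0674 0.1349] [0.5231 0.076  0.1395]
```

Request:
{"method": "drive_tool", "body": {
  "increments": [
    {"claw":0.01,"dx":0,"dy":0,"dz":0.01,"wx":0,"wy":0,"wz":0},
    {"claw":0.01,"dx":0,"dy":0,"dz":0.01,"wx":0,"wy":0,"wz":0},
    {"claw":0.01,"dx":0,"dy":0,"dz":0.009,"wx":0,"wy":0,"wz":0},
    {"claw":0.01,"dx":0,"dy":0,"dz":0,"wx":0,"wy":0,"wz":0},
    {"claw":0.01,"dx":0,"dy":0,"dz":0,"wx":0,"wy":0,"wz":0}
  ]
}}

```text
t: 7.22
eef_pos: [0.517, 0.0669, 0.1075]
tool_rot: [-0.0, 1.0, -0.0, -0.0]
contact_force: [1.7, 1.2, -0.6]
gripper_width: 0.212
grasp_force: 20.2
```

Request:
{"method": "drive_tool", "body": {
  "increments": [
    {"claw":0.042,"dx":0,"dy":0,"dz":0,"wx":0,"wy":0,"wz":0},
    {"claw":0.042,"dx":0,"dy":0,"dz":0,"wx":0,"wy":0,"wz":0},
    {"claw":0.042,"dx":0,"dy":0,"dz":0,"wx":0,"wy":0,"wz":0},
    {"claw":0.042,"dx":0,"dy":0,"dz":-0.02,"wx":0,"wy":0,"wz":0},
    {"claw":0.042,"dx":0,"dy":0,"dz":-0.04,"wx":0,"wy":0,"wz":0},
    {"claw":0.042,"dx":0,"dy":0,"dz":-0.05,"wx":0,"wy":0,"wz":0},
    {"claw":0.042,"dx":0,"dy":0,"dz":-0.05,"wx":0,"wy":0,"wz":0},
    {"claw":0.042,"dx":-0.03,"dy":0.03,"dz":-0.03,"wx":0,"wy":0,"wz":0},
    {"claw":0.042,"dx":0,"dy":0,"dz":0,"wx":0,"wy":0,"wz":0}
  ]
}}

```text
t: 8.35
eef_pos: [0.4868, 0.035, 0.3002]
tool_rot: [0.001, 1.0, -0.002, 0.002]
contact_force: [0.9, 0.7, 0.2]
gripper_width: 0.49
grasp_force: 0.0
```

Run:
```python
from h import *
T=tool();print(T[0],get_obs()["gripper_width"]);p,d=read_camera("wrist");cv2.imwrite("pics/w3.png",p[:,:,::-1])
for c,s,m in blobs(p,(45,80,40),(85,255,255),None,40)+blobs(p,(18,120,80),(35,255,255),None,40)+blobs(p,(0,120,80),(5,255,255),None,40):
    q=cloud("wrist",d,m,T);t=q[q[:,2]>q[:,2].max()-.005];print(c,s,t.mean(0).round(4),q.max(0).round(4))
```

```text
[0.48679654 0.0349655  0.30016458] 0.4899932289167811
[288.6 154.4] [280, 146, 18, 18, 247] [0.5166 0.0661 0.1094] [0.525  0.0742 0.1123]
[424.9 229.3] [397, 197, 63, 72, 1577] [ 0.4288 -0.0892  0.1383] [ 0.4518 -0.0585  0.1406]
[233.3 106.4] [224, 98, 19, 18, 288] [0.5642 0.1182 0.1092] [0.5762 0.1526 0.1116]
[502.1 192.2] [495, 187, 15, 10, 51] [ 0.4538 -0.2104  0.0269] [ 0.4611 -0.2013  0.0288]
[334.4 101.8] [326, 94, 17, 17, 218] [0.5681 0.0193 0.1095] [0.5753 0.0275 0.1121]
```

Run:
```python
from h import *
print(np.round(get_obs()["q"],3))
```

```text
[ 0.266  0.163 -0.519  1.911  0.093  1.089 -1.864]
```

Request:
{"method": "drive_tool", "body": {
  "increments": [
    {"claw":0.0854,"dx":-0.0054,"dy":0.0485,"dz":0,"wx":0,"wy":0,"wz":0},
    {"claw":0.0854,"dx":-0.0054,"dy":0.0485,"dz":0,"wx":0,"wy":0,"wz":0},
    {"claw":0.0854,"dx":-0.0054,"dy":0.0485,"dz":0,"wx":0,"wy":0,"wz":0},
    {"claw":0.0854,"dx":-0.0054,"dy":0.0485,"dz":0,"wx":0,"wy":0,"wz":0},
    {"claw":0.0854,"dx":-0.0054,"dy":0.0485,"dz":0,"wx":0,"wy":0,"wz":0},
    {"claw":0.0854,"dx":0,"dy":0,"dz":0,"wx":0,"wy":0,"wz":-10},
    {"claw":0.0854,"dx":0,"dy":0,"dz":0,"wx":0,"wy":0,"wz":-10},
    {"claw":0.0854,"dx":0,"dy":0,"dz":0,"wx":0,"wy":0,"wz":-10},
    {"claw":0.0854,"dx":0,"dy":0,"dz":0,"wx":0,"wy":0,"wz":-10},
    {"claw":0.0854,"dx":0,"dy":0,"dz":0,"wx":0,"wy":0,"wz":-10},
    {"claw":0.0854,"dx":0,"dy":0,"dz":0,"wx":0,"wy":0,"wz":-10},
    {"claw":0.0854,"dx":0,"dy":0,"dz":0,"wx":0,"wy":0,"wz":-10},
    {"claw":0.0854,"dx":0,"dy":0,"dz":0,"wx":0,"wy":0,"wz":-10},
    {"claw":0.0854,"dx":0,"dy":0,"dz":0,"wx":0,"wy":0,"wz":-10},
    {"claw":0.0854,"dx":0,"dy":0,"dz":0,"wx":0,"wy":0,"wz":-10},
    {"claw":0.0854,"dx":0,"dy":0,"dz":0,"wx":0,"wy":0,"wz":-10},
    {"claw":0.0854,"dx":0,"dy":0,"dz":0,"wx":0,"wy":0,"wz":-10.5},
    {"claw":0.0854,"dx":0,"dy":0,"dz":0,"wx":0,"wy":0,"wz":0}
  ]
}}

```text
t: 10.65
eef_pos: [0.46, -0.205, 0.2966]
tool_rot: [-0.001, 0.497, 0.868, 0.0]
contact_force: [-0.4, 0.7, -0.6]
gripper_width: 1.003
grasp_force: 0.0
```

Run:
```python
from h import *
o=get_obs();print(np.round(o["q"],3))
T=tool();print(T[0],T[1].round(4));p,d=read_camera("wrist");cv2.imwrite("pics/w4.png",p[:,:,::-1])
for c,s,m in blobs(p,(5,150,100),(17,255,255),None,60):
    q=cloud("wrist",d,m,T);t=q[(q[:,2]>.115)];print("or",c,s,t.mean(0).round(4),t.max(0).round(4),len(t))
    if len(t)>30:
        tt=t[t[:,2]>.15];print("  top",tt.mean(0).round(4),cv2.minAreaRect((tt[:,:2]*1000).astype(np.float32)))
q=cloud("wrist",d,d>0,T);b=q[(abs(q[:,2]-.097)<.004)&(np.hypot(q[:,0]-.46,q[:,1]+.207)<.05)]
print(len(b),b[:,2].mean(),cv2.minAreaRect((b[:,:2]*1000).astype(np.float32)))
```

```text
[ 0.8    0.203 -0.573  1.877  0.122  1.099  0.711]
[ 0.45996571 -0.20495675  0.2966254 ] [[-5.063e-01  8.624e-01 -1.500e-03]
 [ 8.624e-01  5.063e-01  1.600e-03]
 [ 2.100e-03 -5.000e-04 -1.000e+00]]
or [294.1 198.7] [291, 191, 8, 16, 108] [ 0.4413 -0.2184  0.1587] [ 0.4469 -0.2122  0.161 ] 108
  top [ 0.4413 -0.2184  0.1587] ((441.544189453125, -218.31393432617188), (6.103935241699219, 13.570828437805176), 28.68012046813965)
or [341.9 197.8] [339, 190, 7, 17, 104] [ 0.4772 -0.1963  0.1589] [ 0.4823 -0.1904  0.1609] 104
  top [ 0.4772 -0.1963  0.1589] ((477.4410095214844, -196.589599609375), (5.4369611740112305, 14.160131454467773), 31.074291229248047)
1452 0.09855555150339242 ((459.1695861816406, -208.69850158691406), (33.164833068847656, 71.86978149414062), 31.037742614746094)
```

View pics/w4.png

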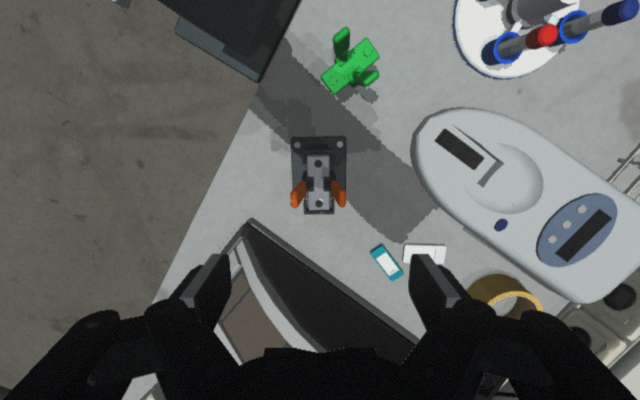

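Request:
{"method": "drive_tool", "body": {
  "newtons": 30,
  "increments": [
    {"claw":0.0854,"dx":-0.0017,"dy":-0.0018,"dz":0.02,"wx":0,"wy":0,"wz":-0.7},
    {"claw":0.0854,"dx":0,"dy":0,"dz":0.04,"wx":0,"wy":0,"wz":0},
    {"claw":0.0854,"dx":0,"dy":0,"dz":0.04,"wx":0,"wy":0,"wz":0},
    {"claw":0.0854,"dx":0,"dy":0,"dz":0.035,"wx":0,"wy":0,"wz":0},
    {"claw":0.0854,"dx":0,"dy":0,"dz":0.02,"wx":0,"wy":0,"wz":0},
    {"claw":0.0854,"dx":0,"dy":0,"dz":0,"wx":0,"wy":0,"wz":0},
    {"claw":0.0854,"dx":0,"dy":0,"dz":0,"wx":0,"wy":0,"wz":0}
  ]
}}

```text
t: 11.58
eef_pos: [0.4598, -0.2079, 0.1435]
tool_rot: [0.0, 0.492, 0.871, 0.0]
contact_force: [0.7, -0.1, 0.1]
gripper_width: 1.004
grasp_force: 0.0
```

Request:
{"method": "drive_tool", "body": {
  "increments": [
    {"claw":0.06,"dx":0,"dy":0,"dz":0,"wx":0,"wy":0,"wz":0},
    {"claw":0.05,"dx":0,"dy":0,"dz":0,"wx":0,"wy":0,"wz":0},
    {"claw":0.044,"dx":0,"dy":0,"dz":0,"wx":0,"wy":0,"wz":0},
    {"claw":0.038,"dx":0,"dy":0,"dz":0,"wx":0,"wy":0,"wz":0},
    {"claw":0.03,"dx":0,"dy":0,"dz":0,"wx":0,"wy":0,"wz":0},
    {"claw":0.02,"dx":0,"dy":0,"dz":0,"wx":0,"wy":0,"wz":0},
    {"claw":0.02,"dx":0,"dy":0,"dz":0,"wx":0,"wy":0,"wz":0},
    {"claw":0.02,"dx":0,"dy":0,"dz":0,"wx":0,"wy":0,"wz":0},
    {"claw":0.02,"dx":0,"dy":0,"dz":0,"wx":0,"wy":0,"wz":0}
  ]
}}

```text
t: 12.7
eef_pos: [0.4599, -0.2081, 0.1438]
tool_rot: [0.001, 0.491, 0.871, 0.0]
contact_force: [0.7, 1.1, 8.9]
gripper_width: 0.357
grasp_force: 29.2
```

Run:
```python
from h import *
T=tool();print(T[0]);p,d=read_camera("wrist")
for c,s,m in blobs(p,(5,150,60),(17,255,255),None,60):
    q=cloud("wrist",d,m,T);print("or",c,s,q.mean(0).round(4),q.max(0).round(4))
```

```text
[ 0.45989022 -0.20805662  0.14376689]
or [292.2 281.2] [281, 242, 22, 77, 1198] [ 0.4475 -0.2105  0.1495] [ 0.4544 -0.2063  0.1619]
or [347.  280.9] [337, 242, 22, 76, 1187] [ 0.4671 -0.1984  0.1496] [ 0.4752 -0.1941  0.162 ]
```

Request:
{"method": "drive_tool", "body": {
  "increments": [
    {"claw":0.02,"dx":0,"dy":0,"dz":-0.01,"wx":0,"wy":0,"wz":0},
    {"claw":0.02,"dx":0,"dy":0,"dz":-0.02,"wx":0,"wy":0,"wz":0},
    {"claw":0.02,"dx":0,"dy":0,"dz":-0.03,"wx":0,"wy":0,"wz":0},
    {"claw":0.02,"dx":0,"dy":0,"dz":-0.04,"wx":0,"wy":0,"wz":0},
    {"claw":0.02,"dx":0,"dy":0,"dz":-0.04,"wx":0,"wy":0,"wz":0},
    {"claw":0.02,"dx":0,"dy":0,"dz":-0.02,"wx":0,"wy":0,"wz":0},
    {"claw":0.02,"dx":0,"dy":0,"dz":0,"wx":0,"wy":0,"wz":0},
    {"claw":0.02,"dx":0,"dy":0,"dz":0,"wx":0,"wy":0,"wz":0}
  ]
}}

```text
t: 13.75
eef_pos: [0.4582, -0.2078, 0.3017]
tool_rot: [-0.001, 0.491, 0.871, -0.0]
contact_force: [-0.2, 0.4, -1.7]
gripper_width: 0.351
grasp_force: 30.6
```

Run:
```python
from h import *
T=tool();p,d=read_camera("wrist");P,D=read_camera("side")
print(T[0])
q=cloud("wrist",d,d>0,T);b=q[(q[:,2]>.2)&(q[:,2]<.28)&(np.hypot(q[:,0]-.46,q[:,1]+.208)<.05)]
h,e=np.histogram(b[:,2],20);print(h,e.round(3))
a=cv2.resize(p[100:400,200:440],(480,600));s=cv2.resize(P[80:230,310:385],(300,600));cv2.imwrite("pics/g1.png",np.hstack([a,s])[:,:,::-1])
```

```text
[ 0.45821226 -0.207806    0.30165009]
[  28   26   27   30   32   36   33   34   41   37   71   66   57  194
 3356   99   87   65   43  103] [0.2   0.204 0.208 0.212 0.216 0.22  0.224 0.228 0.232 0.236 0.24  0.244
 0.248 0.252 0.256 0.26  0.264 0.268 0.272 0.276 0.28 ]
```

View pics/g1.png

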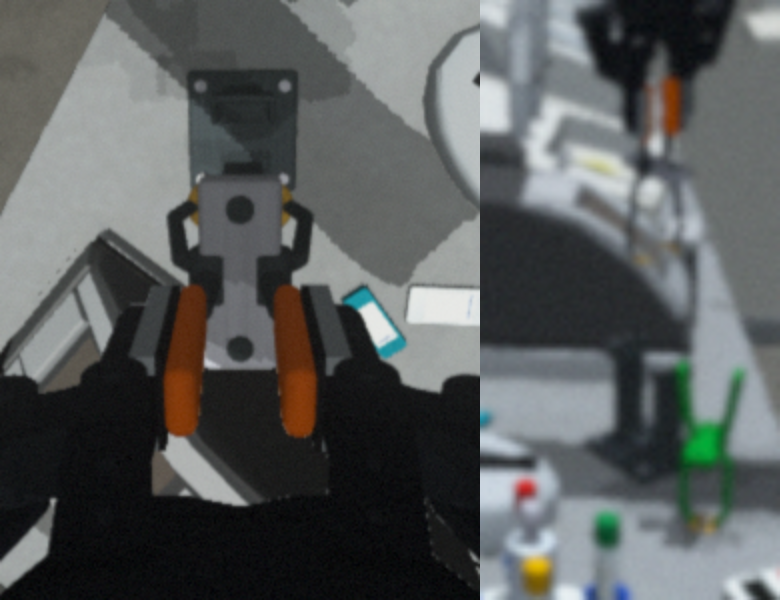

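```bash
cat > bar.py <<'E'
from h import *
def bar(zc):
    T=tool();p,d=read_camera("wrist");R=T[1]
    q=(cloud("wrist",d,d>0,T)-T[0])@R   # tool frame
    b=q[(abs(q[:,2]-zc)<.006)&(abs(q[:,1])<.0118)&(abs(q[:,0])<.05)]
    for _ in range(4):
        A=np.c_[b[:,:2],np.ones(len(b))];x=np.linalg.lstsq(A,b[:,2],rcond=None)[0];r=b[:,2]-A@x;b=b[abs(r)<.002]
    print("T",T[0].round(4),"N",len(b),"plane",x.round(4),"tilt deg",np.degrees(x[:2]).round(2))
    rc=cv2.minAreaRect((b[:,:2]*1000).astype(np.float32));print("bar",rc,"xrange",np.percentile(b[:,0],[.5,99.5]).round(4),"y",np.percentile(b[:,1],[.5,99.5]).round(4))
    # brass
    for c,s,m in blobs(p,(15,80,40),(30,255,255),(200,100,440,400),8):
        t=(cloud("wrist",d,m,T)-T[0])@R
        if len(t):print("brass",c,s,t.mean(0).round(4))
    return T,x
if __name__=="__main__": bar(.0435)
E
python3 bar.py
```

```text
T [ 0.4583 -0.2077  0.3015] N 3226 plane [0.0014 0.0054 0.044 ] tilt deg [0.08 0.31]
bar ((0.028215408325195312, -0.06377696990966797), (23.280155181884766, 60.160274505615234), 89.8190689086914) xrange [-0.0294  0.0299] y [-0.0116  0.0113]
brass [296.7 197.4] [294, 193, 5, 10, 32] [ 0.0051 -0.0188  0.1165]
brass [342.6 197.5] [341, 193, 5, 10, 37] [0.0021 0.019  0.1263]
brass [297.1 208.3] [295, 205, 4, 8, 19] [-0.0041 -0.0187  0.1162]
brass [342.2 207.9] [341, 205, 4, 7, 22] [-0.0036  0.018   0.1155]
```

Request:
{"method": "drive_tool", "body": {
  "increments": [
    {"claw":0.02,"dx":0.015,"dy":0.0195,"dz":0,"wx":0,"wy":0,"wz":0},
    {"claw":0.02,"dx":0.03,"dy":0.039,"dz":0,"wx":0,"wy":0,"wz":0},
    {"claw":0.02,"dx":0.03,"dy":0.039,"dz":0,"wx":0,"wy":0,"wz":0},
    {"claw":0.02,"dx":0.03,"dy":0.039,"dz":0,"wx":0,"wy":0,"wz":0},
    {"claw":0.02,"dx":0.03,"dy":0.039,"dz":0,"wx":0,"wy":0,"wz":0},
    {"claw":0.02,"dx":0.03,"dy":0.039,"dz":0,"wx":0,"wy":0,"wz":0},
    {"claw":0.02,"dx":0.0167,"dy":0.021,"dz":0,"wx":0,"wy":0,"wz":0},
    {"claw":0.02,"dx":0,"dy":0,"dz":0,"wx":0,"wy":0,"wz":0},
    {"claw":0.02,"dx":0,"dy":0,"dz":0,"wx":0,"wy":0,"wz":0}
  ]
}}

```text
t: 15.02
eef_pos: [0.5663, 0.0684, 0.3021]
tool_rot: [-0.0, 0.492, 0.871, -0.001]
contact_force: [-0.1, -0.2, -1.2]
gripper_width: 0.359
grasp_force: 30.6
```

Run:
```python
from bar import *
T,x=bar(.0435)
R=T[1];print(R.round(4), np.round(get_obs()["q"],2))
c=T[0]+R@np.array([0,0,.119]);g=np.array([.5661,.0694,.101]);print("clip",c.round(4),"delta tool",(R.T@(g-c)).round(4))
p,d=read_camera("wrist");P,D=read_camera("side")
q=cloud("wrist",d,d>0,T)
for z0,z1 in((.115,.125),):
    h=q[(q[:,2]>z0)&(q[:,2]<z1)&(np.hypot(q[:,0]-.566,q[:,1]-.069)<.02)];print("head pts",len(h),h.mean(0) if len(h) else 0)
a=cv2.resize(p[60:360,200:440],(480,600));s=cv2.resize(P[130:260,285:350],(300,600));cv2.imwrite("pics/g2.png",np.hstack([a,s])[:,:,::-1])
```

```text
T [0.5663 0.0684 0.3021] N 3210 plane [0.0018 0.0001 0.044 ] tilt deg [0.1 0. ]
bar ((-0.06910514831542969, -0.0651865005493164), (23.219451904296875, 60.070308685302734), 89.78352355957031) xrange [-0.0295  0.0298] y [-0.0116  0.0113]
brass [343.8 138.1] [335, 129, 18, 19, 265] [0.0449 0.0242 0.1948]
brass [342.4 197.7] [341, 193, 5, 9, 30] [0.0048 0.0181 0.1165]
brass [296.7 197.7] [294, 194, 5, 8, 27] [ 0.0047 -0.0189  0.1166]
brass [342.1 208.2] [341, 205, 4, 8, 23] [-0.004  0.018  0.116]
brass [296.8 208.4] [295, 206, 4, 6, 19] [-0.004  -0.019   0.1158]
[[-5.168e-01  8.561e-01 -1.600e-03]
 [ 8.561e-01  5.168e-01 -8.000e-04]
 [ 1.000e-04 -1.700e-03 -1.000e+00]] [ 0.34  0.35 -0.71  1.72  0.24  1.17  0.1 ]
clip [0.5661 0.0683 0.1831] delta tool [0.001  0.0007 0.0821]
head pts 194 [0.56474585 0.07092702 0.12102574]
```

View pics/g2.png

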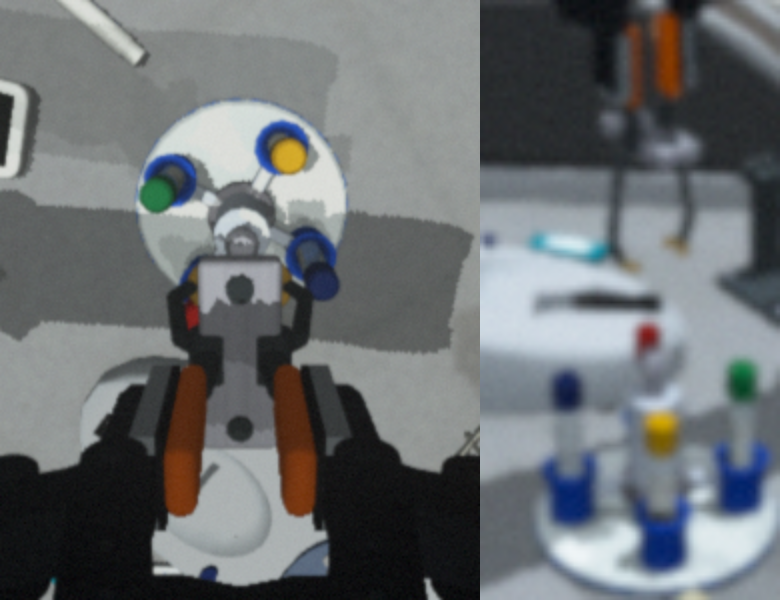

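Request:
{"method": "drive_tool", "body": {
  "increments": [
    {"claw":0.02,"dx":0.001,"dy":0.0003,"dz":0.015,"wx":0,"wy":0,"wz":0},
    {"claw":0.02,"dx":0,"dy":0,"dz":0.02,"wx":0,"wy":0,"wz":0},
    {"claw":0.02,"dx":0,"dy":0,"dz":0.015,"wx":0,"wy":0,"wz":0},
    {"claw":0.02,"dx":0,"dy":0,"dz":0,"wx":0,"wy":0,"wz":0},
    {"claw":0.02,"dx":0,"dy":0,"dz":0,"wx":0,"wy":0,"wz":0}
  ]
}}

```text
t: 15.8
eef_pos: [0.5667, 0.0705, 0.2533]
tool_rot: [0.0, 0.491, 0.871, 0.0]
contact_force: [-0.5, 1.0, -1.2]
gripper_width: 0.35
grasp_force: 30.7
```

Run:
```python
from bar import *
T,x=bar(.0435)
R=T[1]
c=T[0]+R@np.array([0,0,.119]);g=np.array([.5661,.0694,.101]);print("clip",c.round(4),"delta tool",(R.T@(g-c)).round(4))
p,d=read_camera("wrist")
q=cloud("wrist",d,d>0,T);h=q[(abs(q[:,2]-.119)<.004)&(np.hypot(q[:,0]-.566,q[:,1]-.069)<.02)];t=(h-T[0])@R
print(len(t),np.percentile(t[:,:2],[1,50,99],axis=0).round(4) if len(t) else 0)
h=q[(abs(q[:,2]-.093)<.004)&(np.hypot(q[:,0]-.566,q[:,1]-.069)<.022)];t=(h-T[0])@R
print("hub",len(t),np.percentile(t[:,:2],[1,50,99],axis=0).round(4) if len(t) else 0)
```

```text
T [0.5667 0.0705 0.2533] N 3231 plane [0.0022 0.0039 0.0441] tilt deg [0.12 0.22]
bar ((0.018144607543945312, -0.06594085693359375), (23.188095092773438, 60.28957748413086), 89.71724700927734) xrange [-0.0296  0.0299] y [-0.0116  0.0113]
brass [345.9 145. ] [336, 134, 21, 23, 368] [0.0436 0.0223 0.1453]
brass [296.4 197.3] [294, 193, 5, 9, 35] [ 0.0041 -0.0194  0.1202]
brass [342.4 197.5] [341, 193, 5, 9, 30] [0.005  0.0181 0.1164]
brass [342.1 208. ] [341, 205, 4, 7, 21] [-0.0037  0.0179  0.1157]
brass [296.9 208.4] [295, 206, 4, 7, 20] [-0.0042 -0.0188  0.1159]
clip [0.5668 0.0706 0.1343] delta tool [-0.0007 -0.0012  0.0333]
0 0
hub 319 [[ 0.0027 -0.0161]
 [ 0.0077 -0.0019]
 [ 0.0142  0.0122]]
```

Request:
{"method": "drive_tool", "body": {
  "increments": [
    {"claw":0.02,"dx":-0.0008,"dy":-0.0013,"dz":0,"wx":0,"wy":0,"wz":0},
    {"claw":0.02,"dx":0,"dy":0,"dz":0.008,"wx":0,"wy":0,"wz":0},
    {"claw":0.02,"dx":0,"dy":0,"dz":0.009,"wx":0,"wy":0,"wz":0},
    {"claw":0.02,"dx":0,"dy":0,"dz":0.008,"wx":0,"wy":0,"wz":0},
    {"claw":0.02,"dx":0,"dy":0,"dz":0.008,"wx":0,"wy":0,"wz":0},
    {"claw":0.02,"dx":0,"dy":0,"dz":0,"wx":0,"wy":0,"wz":0},
    {"claw":0.02,"dx":0,"dy":0,"dz":0,"wx":0,"wy":0,"wz":0},
    {"claw":0.02,"dx":0,"dy":0,"dz":0,"wx":0,"wy":0,"wz":0}
  ]
}}

```text
t: 16.9
eef_pos: [0.566, 0.0691, 0.2203]
tool_rot: [0.0, 0.491, 0.871, 0.0]
contact_force: [0.8, 0.0, -0.7]
gripper_width: 0.355
grasp_force: 30.7
```

Run:
```python
from bar import *
g=np.array([.5661,.0694,.101])
for i in range(3):
    T,x=bar(.0435);R=T[1]
    c=T[0]+R@np.array([0,0,.119]);print("clip",c.round(4),"delta tool",(R.T@(g-c)).round(4))
p,d=read_camera("wrist");q=cloud("wrist",d,d>0,T)
h=q[(abs(q[:,2]-.093)<.004)&(np.hypot(q[:,0]-.566,q[:,1]-.069)<.022)];t=(h-T[0])@R
print("hub",len(t),np.percentile(t[:,:2],[1,50,99],axis=0).round(4) if len(t) else 0)
P,D=read_camera("side")
a=cv2.resize(p[60:360,200:440],(480,600));s=cv2.resize(P[150:260,285:350],(300,508));s=np.vstack([s,np.zeros((92,300,3),np.uint8)]);cv2.imwrite("pics/g3.png",np.hstack([a,s])[:,:,::-1])
o=get_obs();print(o["contact_force"],o["grasp_force"],o["gripper_width"],o["t"])
```

```text
T [0.566  0.0691 0.2203] N 3221 plane [0.0034 0.0014 0.044 ] tilt deg [0.2  0.08]
bar ((0.029529571533203125, -0.07819461822509766), (60.22296905517578, 23.207691192626953), 0.2434195578098297) xrange [-0.0294  0.0298] y [-0.0116  0.0114]
brass [351.2 148.8] [339, 137, 25, 25, 480] [0.0445 0.0236 0.1124]
brass [296.5 197.6] [294, 193, 5, 9, 33] [ 0.0049 -0.019   0.1165]
brass [342.5 197.4] [341, 193, 5, 9, 29] [0.005  0.0181 0.1166]
brass [342.1 208. ] [341, 205, 4, 7, 21] [-0.0037  0.0179  0.1158]
brass [296.9 208.4] [295, 206, 4, 6, 18] [-0.0041 -0.0189  0.1159]
clip [0.566  0.0692 0.1013] delta tool [0.0002 0.0002 0.0003]
T [0.5659 0.0691 0.2202] N 3222 plane [0.0035 0.0032 0.0441] tilt deg [0.2  0.18]
bar ((0.051227569580078125, -0.04710197448730469), (23.2369384765625, 60.38136291503906), 89.76892852783203) xrange [-0.0295  0.0299] y [-0.0115  0.0113]
brass [351.3 148.8] [339, 137, 25, 25, 480] [0.0444 0.0236 0.1124]
brass [296.5 197.6] [294, 193, 5, 9, 33] [ 0.0048 -0.019   0.1166]
brass [342.4 197.6] [341, 193, 5, 9, 29] [0.0048 0.018  0.1168]
brass [342.1 208. ] [341, 205, 4,
[... 238 characters left out ...]
0.2]
bar ((0.12159347534179688, -0.008194923400878906), (23.19939422607422, 60.29277420043945), 89.50363159179688) xrange [-0.0295  0.0299] y [-0.0116  0.0113]
brass [351.4 148.8] [340, 137, 24, 25, 481] [0.0444 0.0238 0.1126]
brass [296.5 197.6] [294, 193, 5, 9, 33] [ 0.0049 -0.019   0.1164]
brass [342.4 197.6] [341, 193, 5, 9, 29] [0.0049 0.018  0.1164]
brass [342.1 208. ] [341, 205, 4, 7, 21] [-0.0037  0.0179  0.1157]
brass [296.9 208.4] [295, 206, 4, 6, 18] [-0.0042 -0.0189  0.1161]
clip [0.5659 0.0691 0.1012] delta tool [0.0002 0.0003 0.0002]
hub 129 [[ 0.0104 -0.011 ]
 [ 0.0129 -0.    ]
 [ 0.0152  0.01  ]]
[ 0.53044833 -0.16197197 -0.93554424] 30.65512239933014 0.3582025647913364 17.15
```

View pics/g3.png

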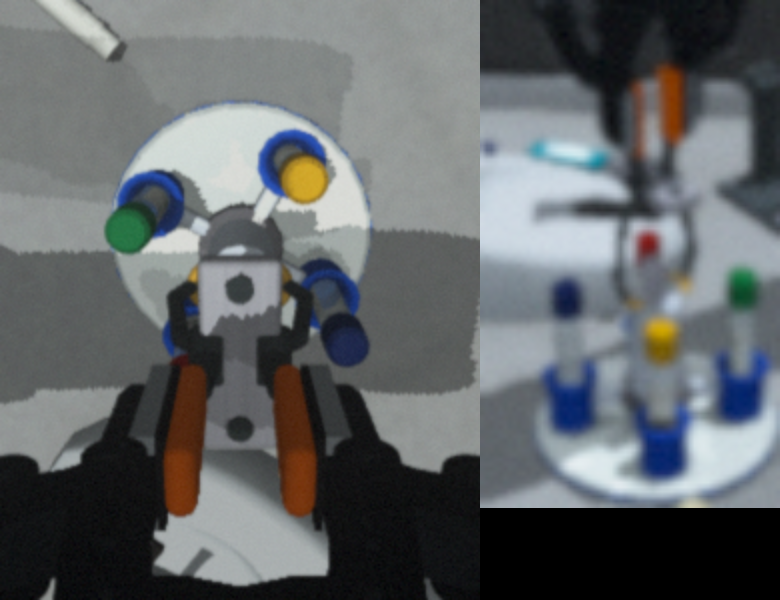

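The spread clip straddles the spindle (brass at (632,302) and (685,285) in the side crop). All four tubes are in their cups, the clip offset is under 1 mm, and there's no contact force beyond the noise. Handing in.

```bash
python3 -c "
from station import *
print(hand_in())"
```

```text
the job is handed in; nothing more can be done
None
```

The job is handed in at about 17 s: the green spare tube is in the empty cup, and the squeezed pliers are holding the spread clip within about 1 mm of mid-groove by my measurements, with no contact detected; the judge returned no verdict.

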